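# Prove the catch of a sprung pull-out gauge and hold its index pin clear

## Task

Try out the catch of the sprung pull-out gauge: draw its slide out by the upright black grip until the spring pin in the bridge drops into the hole in the slide, and let go so that the pin alone keeps the slide out. Then take the pin's round knob, pull the pin straight up as far as it goes so that the slide runs back home, and finish while still holding the pin fully up, without touching the slide, so that I can clean under it. Leave the other things on the worktop where they are.

Things in the scene. Friction and masses are not known exactly. Their poses are not given: they have to be found in the camera images.
- gauge: fixed base: aluminium plate 290 x 66 x 8 mm with dark guide strips and a dark spring drum at one end (39 mm tall). Origin on the worktop below the slide's centre line; x level, along the plate from the drum towards the grip: the direction in which the slide is pulled out; y across; z up. Plate ends: x -150 and +140 mm. The grip is at x = +45 mm at home, the pin at x = -65 to -35 mm
- slide (a joint): how far the slide is out along the gauge's x, m: 0 = home, stop 0.085. A spring pulls it home (2.5 N at home, 70 N/m more, damped). Steel bar 24 mm wide, top 24 mm above the worktop, with a 12 x 12 mm hole. Drawn out by the start distance from hole to pin_tip along x (40 to 70 mm), the round-nosed 8 mm pin drops into the hole by itself (2 mm play each way) and catches it
- grip (a point): middle of the slide's upright pull grip, 63 mm above the worktop: a black vertical cylinder 17 mm in diameter reaching from 40 to 86 mm above the worktop, with a 21 mm rim round its top 6 mm; moves with the slide. Axes as the gauge
- hole (a point): centre of the hole's mouth in the top face of the slide's bar, 24 mm above the worktop; moves with the slide, 150 mm behind the grip along x
- pin (a joint): height of the spring pin, m: 0 = its tip rides on top of the slide's bar (as at the start), about -0.014 = dropped fully into the hole, +0.016 = pulled fully up against its stop. A spring pushes it down: 4 N in the hole, 7 N on the bar, 10 N at the top stop (200 N/m)
- knob (a point): middle of the pin's round black knob, a vertical cylinder 22 mm in diameter, 30 mm tall (15 mm each way); moves with the pin; 105 mm above the worktop while the pin rides on the bar. Below it a thin stem enters the bridge, an aluminium arch 30 mm along x and 66 mm across, top 57 mm and centre boss 64 mm above the worktop
- pin_tip (a point): lowest point of the pin, on its axis, 81 mm below the knob's middle; moves with the pin
- timer: white square bench timer, 62 x 62 x 17 mm, lying beside the gauge; loose, to be left alone; origin at the centre of its underside
- pot: specimen pot with yellow lid, 62 mm wide, 62 mm tall, beside the gauge; loose, to be left alone; origin at the centre of its underside
- small_box: small flat carton, 31 x 31 x 17 mm, beside the gauge; loose, to be left alone; origin at the centre of its underside
- meter: white hand-held meter, 62 x 125 x 22 mm; loose, to be left alone; origin at the centre of its underside
- white_bottle: white plastic bottle, 36 mm wide, 65 mm tall; loose, to be left alone; origin at the centre of its underside
- stain_bottle: brown bottle with black cap, 36 mm wide, 85 mm tall; loose, to be left alone; origin at the centre of its underside
- tape: roll of white tape, 62 mm wide, 19 mm tall; loose, to be left alone; origin at the centre of its underside
- slide_box: small flat slide box, 34 x 52 x 11 mm; loose, to be left alone; origin at the centre of its underside

How it is judged:
On the way, in this order (a step that is already met when the one before it is completed fails the run):
1. the slide is drawn out and let go, and the pin sits in its hole and keeps it there (value of joint pin below -0.009 m and value of joint slide above 0.03 m and horizontal distance between hole and pin_tip below 0.005 m and contact force between slide and the arm below 0.3 N and contact force between slide and the fingers below 0.3 N), for 0.3 s.
2. the pin is pulled fully up by its knob (value of joint pin above 0.011 m and contact force between pin and the fingers above 2 N), for 0.2 s.
At the end, for the whole second after the job is handed in: The fingers still hold the pin by its knob, fully up (tip at least 11 mm above the slide's bar, of 16 mm possible), and the slide is back home (within 6 mm) with nothing of the robot touching it (all of step 2 and value of joint slide below 0.006 m and contact force between slide and the arm below 0.3 N and contact force between slide and the fingers below 0.3 N); the arm keeps its last pose, push and grip.
It fails at once if a bystander was moved by more than 25 mm (distance of any of timer, pot, small_box, meter, white_bottle, stain_bottle, tape, slide_box from where it was at the start of the episode above 0.025 m).
It also fails if it takes over 42 s, if anything falls off the work surface, if the arm or the gripper's body presses on something with over 40 N, if the wrist force passes 120 N, or if a joint passes its speed limit or range.

## Robot

A 6-joint arm with a two-finger parallel gripper is mounted at the origin on a cart in front of the work surface, level with it; the furniture and walls round the work are solid. World frame = base frame: x ahead of the robot, y to its left, z up, the work surface at z = 0. Lengths are in m, angles in rad, forces in N, time in s.
With the tool pointing down it reaches from about 0.35 to 0.975 m from the base axis. Payload 4.9 kg.
Tool frame: the origin (TCP) lies at the very end of the fingers, on their centre line; the grasp point (between the pads) lies 19 mm behind it; z points along the fingers, y is the line along which they close (so a half turn about z gives the same grasp; the last joint's range is limited). The gripper opens to 85 mm and grips with 20 to 120 N. Pads are 22 mm wide; open, the fingers measure 114 mm over their backs; the gripper's body (76 mm by 85 mm) begins 54 mm behind the grasp point. The pads swing forward as they close: fully open they stand 13 mm farther back than shut.
Start: joints at [1.043, 0.053, 1.613, -0, 1.476, -0.119], TCP at [0.248, 0.573, 0.231] pointing down, gripper open.
Joint ranges: [-3.01, 3.01], [-1.01, 2.22], [0.06, 2.58], [-1.02, 4.17], [0.09, 2.62], [-3.14, 3.14]. Speed limits (rad/s): [2.57, 2.57, 3.14, 3.14, 3.14, 3.14].

## Interface

Orientations are given as a unit quaternion [w, x, y, z].
In Python, from plant import manip gives the robot as it stands.
- The arm moves only by the tool move_arm, never from a script. Its argument "plan" is a list that holds one entry, the list of rows, each a list of 7 numbers: the shift along the tool's x, y, z as a fraction of full scale, then the turn, a rotation vector about the tool's x, y, z as a fraction of full scale, then the closure, from 0 (fully open) to 1 (shut). In form: [[[dx, dy, dz, wx, wy, wz, fingers], ...]]. A call has exactly 10 rows; each row shifts and turns the commanded pose from where the row before left it, along the tool's axes as they then stand; what a row does not reach is not made up. Full scale, the value 1, is 0.12 m for a shift and 0.15 rad for a turn. A row lasts 1/8 s, in which the tool goes at most 62.5 mm and 10.7 degrees, less where a joint would pass 70% of its speed; a pose out of reach is approached as far as the arm can. A call with a number of a shift or a turn outside -1 to 1 is refused whole. A call with a gripper value outside its range is refused whole. The fingers move at their own pace and stop on an object; the grip force is fixed at half the most. Time passes only in rows, so rows that do not move let the fingers close, or fill a call up. It gives the time, the measured TCP pose, the force, the opening and the grip force at its end, in the units of the state.
- manip.state(): the state, without advancing time (a new reading comes with each control period).
- manip.grab_frame(name): name is "side" or "top"; returns a dict with "pixels" (384x512x3 uint8, blue, green, red), "depth" (384x512 float32, m along the optical axis (not along the pixel's ray), 0 where there is no reading), "vfov" (degrees; the focal length in pixels is half the picture's height over the tangent of half this angle, whatever the lens; pixels are square), "cx", "cy" (the principal point, pixels), "view" (4x4, takes a point from world to camera coordinates). Camera axes: x right, y down, z forward; pixel columns grow to the right and rows downward; lengths in m; the calibration is good to about 2 mm. A picture is of the moment at which its call begins.
- manip.job_done(): hands the job in; it is judged then, once.
The state is a dict: "time": time; "joint_pos": joint angles; "joint_vel": joint speeds; "joint_efforts": joint torques, N m; "tool_pos": TCP position; "tool_rot": TCP orientation; "contact_force": force on the tool from outside, world axes, zero at the start; "ft_torque": the same for the moment, N m; "gripper_width": opening from 0.0 (shut) to 1.0 (fully open); "grasp_force": force on a finger pad.
Only numpy, scipy, OpenCV 4.12 (cv2) and the standard library are available. Lean on these libraries where they do the work, as an engineer would, in place of code of your own. Each camera call takes 0.05 s, during which the arm holds its last target. There are 200 camera calls.

## Working session

There is one attempt and no reset: what is moved stays moved. The work goes in short steps, Python scripts to look and compute and a tool call to move; the robot and the scene stay as the last step left them, time stands still between calls to the robot, and variables do not carry over. Pictures are saved under pics/ and viewed, at most 10 in all, crops included, and the job is handed in when it is done.

Besides the shell and the picture viewer there is one more tool, called after "Call:" by a JSON object that holds its "name" and its "arguments", one argument or row to a line. move_arm: Moves the arm, as the interface text tells. Its arguments: {"type":"object","properties":{"plan":{"type":"array"}},"required":["plan"]}

```bash
mkdir -p pics; cat > h.py <<'E'
import numpy as np, cv2
from plant import manip
def grab(n):
    f=manip.grab_frame(n); f['f']=f['pixels'].shape[0]/2/np.tan(np.radians(f['vfov'])/2); f['inv']=np.linalg.inv(f['view']); return f
def cloud(f):
    d=f['depth']; v,u=np.indices(d.shape)
    P=np.stack([(u-f['cx'])/f['f']*d,(v-f['cy'])/f['f']*d,d],-1)
    return P@f['inv'][:3,:3].T+f['inv'][:3,3]
def onplane(f,u,v,z):
    r=f['inv'][:3,:3]@np.array([(u-f['cx'])/f['f'],(v-f['cy'])/f['f'],1]); o=f['inv'][:3,3]
    return o+r*(z-o[2])/r[2]
def proj(f,p):
    c=f['view'][:3,:3]@np.array(p)+f['view'][:3,3]; return c[:2]/c[2]*f['f']+[f['cx'],f['cy']]
E
python3 - <<'E'
from h import *
for n in('top','side'):
    f=grab(n); cv2.imwrite(f'pics/{n}0.png',f['pixels']); print(n,f['vfov'],f['cx'],f['cy'],f['inv'].round(3).tolist())
print(manip.state())
E
```

```text
top 44.26071738677325 254.97438853192983 183.02150138757696 [[-0.022, -0.986, 0.165, 0.301], [-1.0, 0.023, -0.001, -0.004], [-0.003, -0.165, -0.986, 1.472], [0.0, 0.0, 0.0, 1.0]]
side 57.977502288229104 248.7071120393544 181.32128865266606 [[0.942, -0.116, 0.316, 0.181], [-0.336, -0.376, 0.863, -0.94], [0.019, -0.919, -0.393, 0.517], [0.0, 0.0, 0.0, 1.0]]
{'time': 0.1, 'joint_pos': array([ 1.04299704e+00,  5.32918271e-02,  1.61416414e+00, -4.82701997e-06,
        1.47601105e+00, -1.18980755e-01]), 'joint_vel': array([ 5.22327662e-04, -1.71746558e-03, -2.29392218e-03, -8.12431839e-04,
       -4.43202488e-04, -5.52701101e-05]), 'joint_efforts': array([ 1.38073792e-04, -3.94904780e+01, -3.71364033e+01, -1.32350592e-04,
        3.89972629e-03,  9.36348471e-06]), 'tool_pos': array([0.24815423, 0.57300306, 0.23018091]), 'tool_rot': array([-2.95540922e-04,  2.02988447e-01,  9.79180684e-01, -8.89361253e-04]), 'contact_force': array([0.18197471, 0.02585091, 0.86496815]), 'ft_torque': array([-0.02598826,  0.01647535,  0.00983948]), 'grasp_force': 0.0, 'gripper_width': 0.9991836749712173}
```

View pics/top0.png

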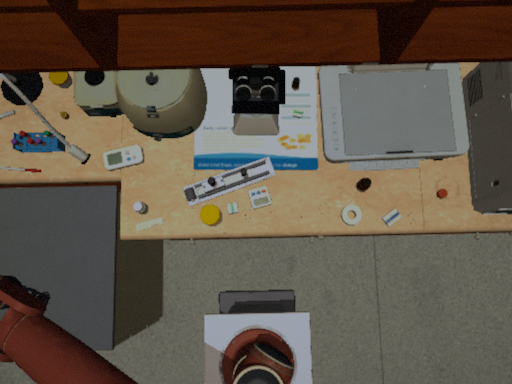

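View pics/side0.png

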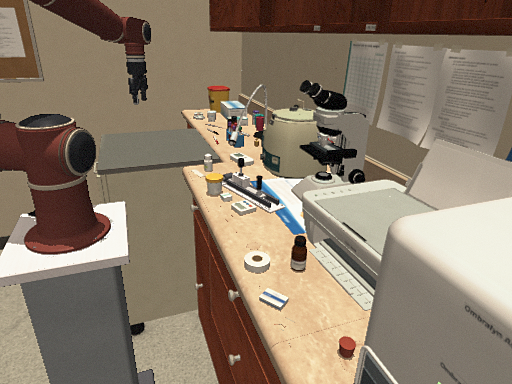

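The top view shows the gauge from about (187,195) to (273,168), with the drum at the left end, the knob near (211,181) and the grip near (243,173). In the side view the knob is near (240,165) and the grip near (259,185). I'll take enlarged crops.

```bash
python3 - <<'E'
from h import *
f=grab('top'); g=grab('side')
a=cv2.resize(f['pixels'][150:220,175:285],None,fx=7,fy=7,interpolation=cv2.INTER_CUBIC)[:,:770]
b=cv2.resize(g['pixels'][140:230,190:300],None,fx=6,fy=6,interpolation=cv2.INTER_CUBIC)
cv2.imwrite('pics/tc.png',a);cv2.imwrite('pics/sc.png',b)
# top-plate plane: bright pixels; heights
P=cloud(f); 
for u,v in((211,181),(243,173),(187,195),(273,168),(210,214),(160,120),(255,125)): print(u,v,P[v,u].round(3))
Q=cloud(g)
for u,v in((240,165),(259,185),(214,184)): print(u,v,Q[v,u].round(3))
E
```

```text
211 181 [0.537 0.124 0.113]
243 173 [0.564 0.03  0.086]
187 195 [0.509 0.205 0.036]
273 168 [ 0.594 -0.063  0.002]
210 214 [0.446 0.133 0.057]
160 120 [0.708 0.263 0.171]
255 125 [ 0.724 -0.009  0.044]
240 165 [0.536 0.117 0.1  ]
259 185 [0.57  0.023 0.06 ]
214 184 [ 0.181 -0.94   0.517]
```

View pics/tc.png

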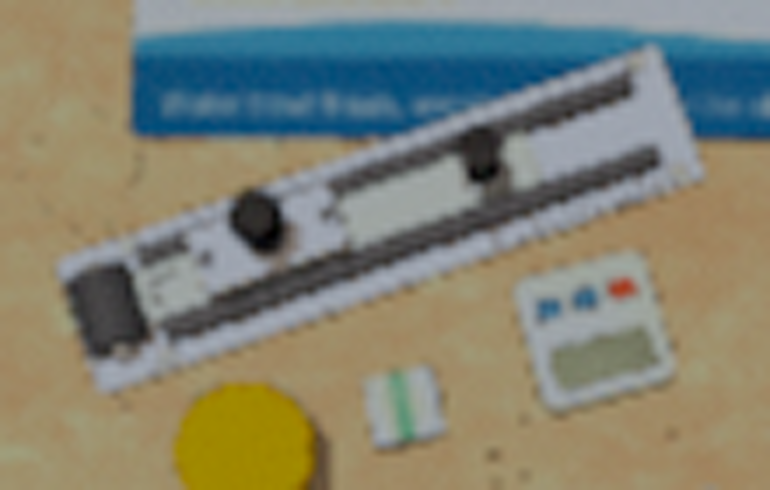

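View pics/sc.png

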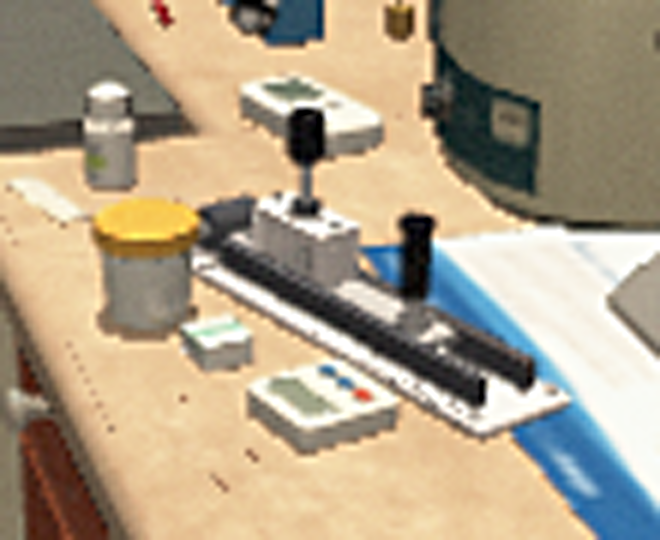

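Top crop: plate corners lie at crop (60,265), (100,390), (703,180) and (655,45), the knob's top disc near (257,212) and the grip's top near (482,143). Side crop: grip rim near (417,222), knob top near (308,112). Pot, small box and timer stand on the near side.

```bash
python3 - <<'E'
from h import *
from scipy.spatial.transform import Rotation as R
f=grab('top'); g=grab('side')
C=[onplane(f,175+(x-3)/7,150+(y-3)/7,.008) for x,y in((60,265),(100,390),(703,180),(655,45))]
c=np.array(C)[:,:2]; print(c.round(4))
print('len',np.linalg.norm(c[3]-c[0]),np.linalg.norm(c[2]-c[1]),'wid',np.linalg.norm(c[0]-c[1]),np.linalg.norm(c[2]-c[3]))
ax=(c[3]-c[0]+c[2]-c[1]); ax/=np.linalg.norm(ax); ctr=c.mean(0); org=ctr+ax*.005
print('ax',ax,'ang',np.degrees(np.arctan2(ax[1],ax[0])),'org',org,'grip pred',org+.045*ax)
# black blobs by depth cloud
P=cloud(f); Q=cloud(g)
for nm,pr,hi,lo in(('grip',org+.045*ax,.089,.075),('knob',org-.05*ax,.128,.108)):
  for n,X,im in(('top',P,f['pixels']),('side',Q,g['pixels'])):
    m=(np.linalg.norm(X[...,:2]-pr,axis=-1)<.035)&(X[...,2]>lo-.03*(n=='side'))&(X[...,2]<hi)
    v,u=np.nonzero(m); pts=X[m]
    if not len(pts): continue
    print(nm,n,len(pts),'px',u.mean(),v.mean(),u.min(),u.max(),v.min(),v.max(),'mean',pts.mean(0).round(4),'mid',((pts.min(0)+pts.max(0))/2).round(4))
    if n=='top': 
      w=onplane(f,u.mean(),v.mean(),hi-.003*1 if nm=='grip' else .12); print('  ray',w.round(4),'gauge xy',(w[:2]-org)@ax,(w[:2]-org)@np.array([-ax[1],ax[0]]))
s=manip.state(); print(R.from_quat(np.roll(s['tool_rot'],-1)).as_matrix().round(3))
E
```

```text
[[ 0.5371  0.221 ]
 [ 0.4803  0.2031]
 [ 0.5693 -0.0685]
 [ 0.632  -0.0486]]
len 0.28579778841945264 0.28574371875006666 wid 0.05962181764646245 0.06580611538106997
ax [ 0.32163342 -0.94686427] ang -71.23826396995277 org [0.55628673 0.07203149] grip pred [0.57076023 0.02942259]
grip top 31 px 242.70967741935485 171.0 240 246 168 174 mean [0.5704 0.0311 0.0849] mid [0.5704 0.0303 0.0844]
  ray [0.5702 0.0311 0.086 ] gauge xy 0.043241460920811874 2.1637505801155083e-05
grip side 73 px 258.5890410958904 182.27397260273972 256 261 176 189 mean [0.5699 0.0266 0.0685] mid [0.5711 0.0281 0.0665]
knob top 48 px 210.4375 180.77083333333334 207 214 177 185 mean [0.5372 0.1247 0.1181] mid [0.5377 0.1246 0.118 ]
  ray [0.5369 0.1246 0.12  ] gauge xy -0.055990376279734154 -0.0015070762113588048
knob side 62 px 240.5 163.1290322580645 238 243 158 170 mean [0.5378 0.1189 0.106 ] mid [0.5381 0.1212 0.1006]
[[-0.918  0.398 -0.   ]
 [ 0.398  0.918 -0.001]
 [ 0.    -0.001 -1.   ]]
```

Call:
{"name": "move_arm", "arguments": {
  "plan": [
    [[-0.42,-0.3,-0.02,0,0,0,0.2],[-0.42,-0.3,-0.02,0,0,0,0.2],[-0.42,-0.3,-0.02,0,0,0,0.2],[-0.42,-0.3,-0.02,0,0,0,0.2],[-0.42,-0.3,-0.02,0,0,0,0.2],[-0.42,-0.3,-0.02,0,0,0,0.2],[-0.42,-0.3,-0.02,0,0,0,0.2],[-0.42,-0.3,-0.02,0,0,0,0.2],[-0.42,-0.3,-0.02,0,0,0,0.2],[-0.42,-0.3,-0.02,0,0,0,0.2]]
  ]
}}

```text
time: 1.55
tool_pos: [0.5686, 0.0409, 0.2556]
tool_rot: [0.0, 0.203, 0.979, 0.0]
contact_force: [0.8, 1.4, 0.1]
gripper_width: 0.801
grasp_force: 0.0
```

Call:
{"name": "move_arm", "arguments": {
  "plan": [
    [[0,0,0,0,0,-0.985,0.2],[0,0,0,0,0,-0.985,0.2],[0,0,0,0,0,-0.985,0.2],[0,0,0,0,0,-0.985,0.2],[0,0,0,0,0,-0.985,0.2],[0.015,-0.09,0.25,0,0,0,0.2],[0,0,0.25,0,0,0,0.2],[0,0,0.25,0,0,0,0.2],[0,0,0.25,0,0,0,0.2],[0,0,0.15,0,0,0,0.2]]
  ]
}}

```text
time: 2.8
tool_pos: [0.5687, 0.032, 0.1154]
tool_rot: [-0.001, -0.164, 0.986, 0.0]
contact_force: [0.3, 0.3, 0.1]
gripper_width: 0.794
grasp_force: 0.0
```

```bash
python3 - <<'E'
from h import *
from scipy.spatial.transform import Rotation as R
s=manip.state(); print(s['tool_pos'],s['joint_pos'].round(2)); print(R.from_quat(np.roll(s['tool_rot'],-1)).as_matrix().round(3))
g=grab('side')
cv2.imwrite('pics/s2.png',cv2.resize(g['pixels'][110:220,195:315],None,fx=5,fy=5,interpolation=cv2.INTER_CUBIC))
E
```

```text
[0.56871459 0.03204487 0.11543969] [-0.07  0.02  1.84 -0.    1.28 -1.98]
[[-0.946 -0.324 -0.002]
 [-0.324  0.946  0.   ]
 [ 0.002  0.001 -1.   ]]
```

View pics/s2.png

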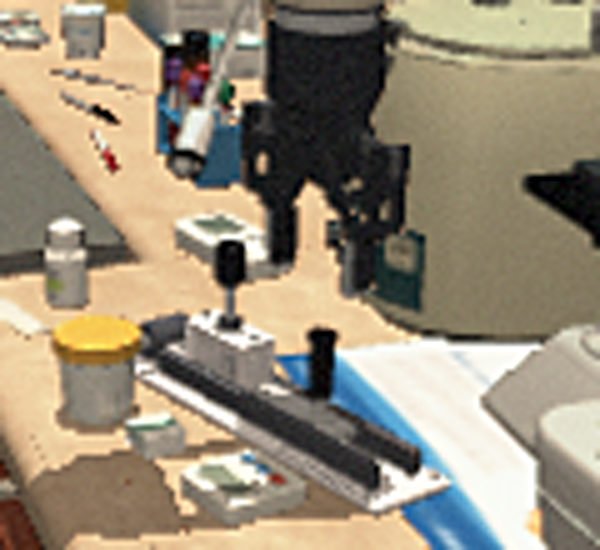

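The gripper straddles the grip in the side view: fingers at crop (285,240) and (355,270), grip at (320,340). I'll descend and close.

Call:
{"name": "move_arm", "arguments": {
  "plan": [
    [[-0.01,-0.02,0.12,0,0,0,0.2],[0,0,0.12,0,0,0,0.2],[0,0,0.12,0,0,0,0.2],[0,0,0.12,0,0,0,0.2],[0,0,0.12,0,0,0,0.2],[0,0,0,0,0,0,1],[0,0,0,0,0,0,1],[0,0,0,0,0,0,1],[0,0,0,0,0,0,1],[0,0,0,0,0,0,1]]
  ]
}}

```text
time: 4.1
tool_pos: [0.5723, 0.0298, 0.0462]
tool_rot: [0.001, -0.164, 0.986, -0.0]
contact_force: [-0.4, -2.4, 3.1]
gripper_width: 0.206
grasp_force: 58.3
```

Call:
{"name": "move_arm", "arguments": {
  "plan": [
    [[0,-0.04,0,0,0,0,1],[0,-0.05,0,0,0,0,1],[0,-0.05,0,0,0,0,1],[0,-0.05,0,0,0,0,1],[0,-0.05,0,0,0,0,1],[0,-0.05,0,0,0,0,1],[0,-0.05,0,0,0,0,1],[0,-0.03,0,0,0,0,1],[0,-0.01,0,0,0,0,1],[0,0,0,0,0,0,1]]
  ]
}}

```text
time: 5.35
tool_pos: [0.5868, -0.0129, 0.0462]
tool_rot: [0.0, -0.164, 0.986, -0.0]
contact_force: [-0.8, -1.2, 4.8]
gripper_width: 0.204
grasp_force: 59.8
```

```bash
cat >> h.py <<'E'
def knob():
    g=grab('side'); Q=cloud(g); kp=np.array([.5375,.122])
    m=(np.linalg.norm(Q[...,:2]-kp,axis=-1)<.025)&(Q[...,2]>.068)&(Q[...,2]<.15)&(g['pixels'].max(-1)<70)
    v,u=np.nonzero(m); return len(v), u.mean(),v.mean(),v.min(),v.max(),Q[m][:,2].min(),Q[m][:,2].max()
E
python3 - <<'E'
from h import *
print(knob()); s=manip.state(); print(s['tool_pos'],s['contact_force'])
E
```

```text
(49, np.float64(240.59183673469389), np.float64(166.0612244897959), np.int64(162), np.int64(171), np.float64(0.0748724376799878), np.float64(0.10802558949584701))
[ 0.58697515 -0.01336564  0.04615699] [ 0.88428331 -2.59352182  2.72913783]
```

```bash
python3 - <<'E'
from h import *
g=grab('side'); f=grab('top')
a=cv2.resize(g['pixels'][140:210,205:305],None,fx=7.5,fy=7.5,interpolation=cv2.INTER_CUBIC)
cv2.imwrite('pics/s3.png',a)
E
```

```text
(no output)
```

View pics/s3.png

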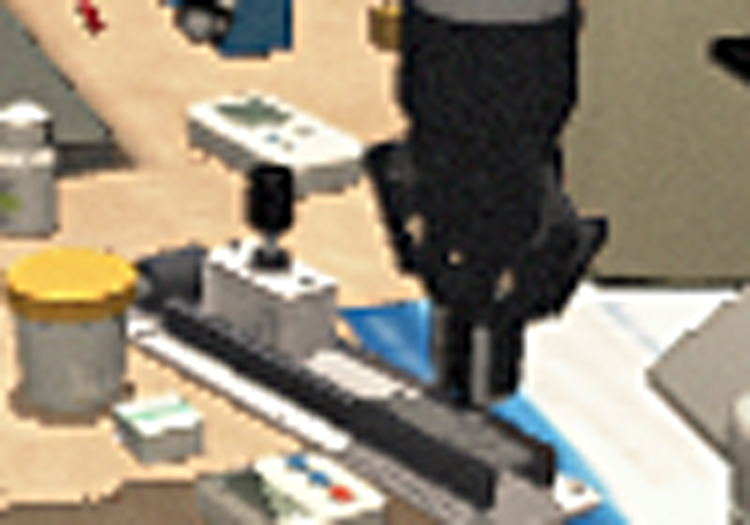

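The knob is now at crop (270,200) and its stem has shortened from about 6.7 px to 2.7 px, so the pin has dropped about 14 mm into the hole. I'll release and rise.

Call:
{"name": "move_arm", "arguments": {
  "plan": [
    [[0,0,0,0,0,0,0.3],[0,0,0,0,0,0,0.3],[0,0,0,0,0,0,0.3],[0,0,0,0,0,0,0.3],[0,0,-0.1,0,0,0,0.3],[0,0,-0.25,0,0,0,0.3],[0,0,-0.25,0,0,0,0.3],[0,0,-0.25,0,0,0,0.3],[0,0,-0.15,0,0,0,0.3],[0,0,0,0,0,0,0.3]]
  ]
}}

```text
time: 6.75
tool_pos: [0.5874, -0.0131, 0.1675]
tool_rot: [0.002, -0.164, 0.986, -0.001]
contact_force: [-0.1, -0.9, -1.2]
gripper_width: 0.699
grasp_force: 0.0
```

```bash
python3 - <<'E'
from h import *
print(knob()); s=manip.state(); print(s['tool_pos'],s['contact_force'])
g=grab('side'); f=grab('top')
Q=cloud(g); m=(np.linalg.norm(Q[...,:2]-[.587,-.013],axis=-1)<.045)&(Q[...,2]>.055)&(Q[...,2]<.089)&(g['pixels'].max(-1)<70); print('grip side',m.sum(),Q[m].mean(0))
P=cloud(f); d=f['pixels'].max(-1)<70
for lo,hi in((.08,.112),(.06,.112)):
  m=(np.linalg.norm(P[...,:2]-[.5375,.122],axis=-1)<.025)&(P[...,2]>lo)&(P[...,2]<hi); v,u=np.nonzero(m); print(len(u),u.mean(),v.mean(),P[m].mean(0),onplane(f,u.mean(),v.mean(),.106))
a=cv2.resize(f['pixels'][150:220,175:285],None,fx=7,fy=7,interpolation=cv2.INTER_CUBIC)
b=cv2.resize(g['pixels'][140:210,205:305],None,fx=7,fy=7,interpolation=cv2.INTER_CUBIC)
cv2.imwrite('pics/s4.png',b); 
E
```

```text
(49, np.float64(240.59183673469389), np.float64(166.0612244897959), np.int64(162), np.int64(171), np.float64(0.07544699246091868), np.float64(0.10851721751994509))
[ 0.5864316  -0.01302889  0.1656674 ] [ 0.93993226 -0.0833657  -0.62457908]
grip side 48 [ 0.58585187 -0.02040253  0.07436798]
52 210.98076923076923 181.92307692307693 [0.53644443 0.12465523 0.10233459] [0.53582534 0.12431713 0.106     ]
65 211.46153846153845 182.6153846153846 [0.53562348 0.1239422  0.09458483] [0.53373178 0.12292064 0.106     ]
```

View pics/s4.png

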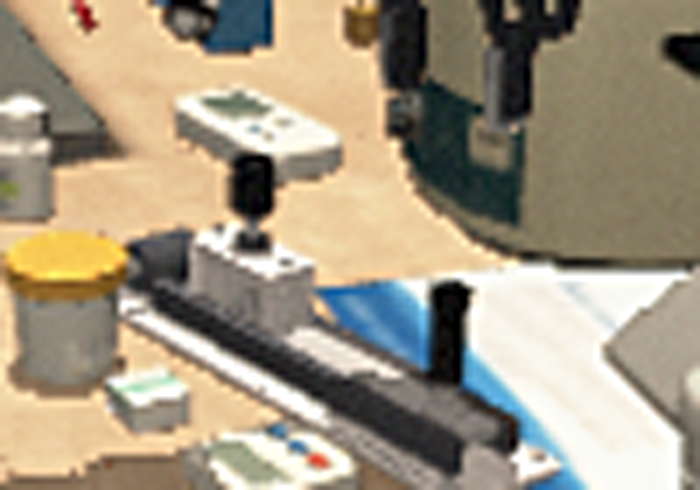

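The pin holds the slide out: knob at crop (252,185), grip at (450,330), and the fingers are clear. Next I'll move over the knob.

Call:
{"name": "move_arm", "arguments": {
  "plan": [
    [[0.006,0.2,0,0,0,0,0.3],[0,0.2,0,0,0,0,0.3],[0,0.2,0,0,0,0,0.3],[0,0.2,0,0,0,0,0.3],[0,0.2,0,0,0,0,0.3],[0,0.21,0,0,0,0,0.3],[0,0,0.14,0,0,0,0.3],[0,0,0.14,0,0,0,0.3],[0,0,0.12,0,0,0,0.3],[0,0,0,0,0,0,0.3]]
  ]
}}

```text
time: 8.15
tool_pos: [0.5372, 0.1234, 0.1147]
tool_rot: [-0.002, -0.164, 0.986, 0.0]
contact_force: [0.3, -1.1, 1.1]
gripper_width: 0.698
grasp_force: 0.0
```

```bash
python3 - <<'E'
from h import *
s=manip.state(); print(s['tool_pos'],s['tool_rot'],s['contact_force'])
g=grab('side'); print(proj(g,s['tool_pos']),proj(g,[.5385,.1245,.106]))
cv2.imwrite('pics/s5.png',cv2.resize(g['pixels'][120:200,195:295],None,fx=7,fy=7,interpolation=cv2.INTER_CUBIC))
E
```

```text
[0.53716692 0.12342441 0.1147076 ] [-2.23257959e-03 -1.63768307e-01  9.86496295e-01  1.28550020e-04] [ 0.32220237 -1.09673399  1.1223161 ]
[239.92312411 160.34042878] [240.16954018 162.58561089]
```

View pics/s5.png

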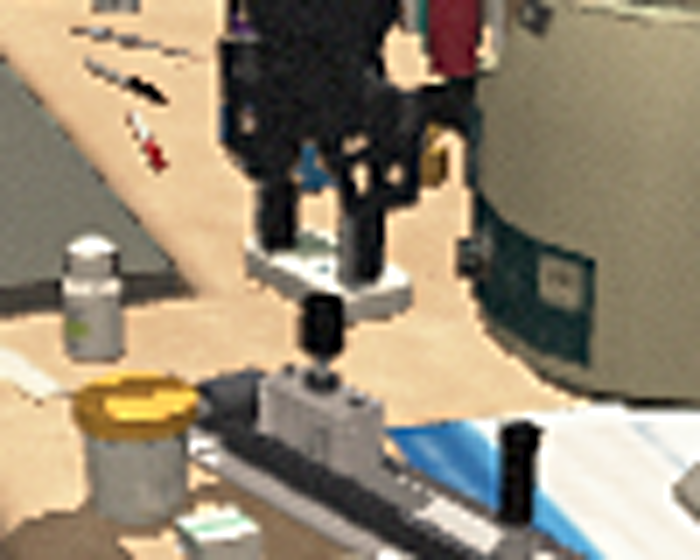

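The fingers (crop x 280 and 362) are centred over the knob (322,325). I'll descend and close partway.

Call:
{"name": "move_arm", "arguments": {
  "plan": [
    [[0,0,0.08,0,0,0,0.3],[0,0,0.08,0,0,0,0.3],[0,0,0.08,0,0,0,0.3],[0,0,0.08,0,0,0,0.3],[0,0,0,0,0,0,0.5],[0,0,0,0,0,0,0.6],[0,0,0,0,0,0,0.7],[0,0,0,0,0,0,0.7],[0,0,0,0,0,0,0.7],[0,0,0,0,0,0,0.7]]
  ]
}}

```text
time: 9.45
tool_pos: [0.5386, 0.1241, 0.079]
tool_rot: [0.0, -0.164, 0.986, -0.0]
contact_force: [-0.7, 0.8, 0.3]
gripper_width: 0.298
grasp_force: 0.0
```

No contact at 25 mm opening, so it is centred to within 1.7 mm. I'll lower slightly and shut.

Call:
{"name": "move_arm", "arguments": {
  "plan": [
    [[0,0,0.02,0,0,0,0.7],[0,0,0,0,0,0,0.72],[0,0,0,0,0,0,0.74],[0,0,0,0,0,0,1],[0,0,0,0,0,0,1],[0,0,0,0,0,0,1],[0,0,0,0,0,0,1],[0,0,0,0,0,0,1],[0,0,0,0,0,0,1],[0,0,0,0,0,0,1]]
  ]
}}

```text
time: 10.7
tool_pos: [0.5386, 0.1234, 0.0765]
tool_rot: [-0.0, -0.164, 0.986, -0.001]
contact_force: [-0.1, -5.0, -0.0]
gripper_width: 0.234
grasp_force: 58.7
```

Call:
{"name": "move_arm", "arguments": {
  "plan": [
    [[0,0,-0.03,0,0,0,1],[0,0,-0.03,0,0,0,1],[0,0,-0.03,0,0,0,1],[0,0,-0.03,0,0,0,1],[0,0,-0.03,0,0,0,1],[0,0,-0.03,0,0,0,1],[0,0,-0.02,0,0,0,1],[0,0,-0.01,0,0,0,1],[0,0,0,0,0,0,1],[0,0,0,0,0,0,1]]
  ]
}}

```text
time: 11.95
tool_pos: [0.5385, 0.1233, 0.0999]
tool_rot: [0.0, -0.164, 0.986, -0.001]
contact_force: [5.8, -4.4, -7.8]
gripper_width: 0.232
grasp_force: 59.0
```

```bash
python3 - <<'E'
from h import *
s=manip.state(); print(s['tool_pos'],s['contact_force'],s['grasp_force'],s['gripper_width'])
g=grab('side')
cv2.imwrite('pics/s6.png',cv2.resize(g['pixels'][130:210,205:305],None,fx=7,fy=7,interpolation=cv2.INTER_CUBIC))
E
```

```text
[0.53848874 0.12331538 0.09989012] [ 5.76108605 -4.43611223 -7.81474829] 59.00025358423591 0.23199056320135633
```

View pics/s6.png

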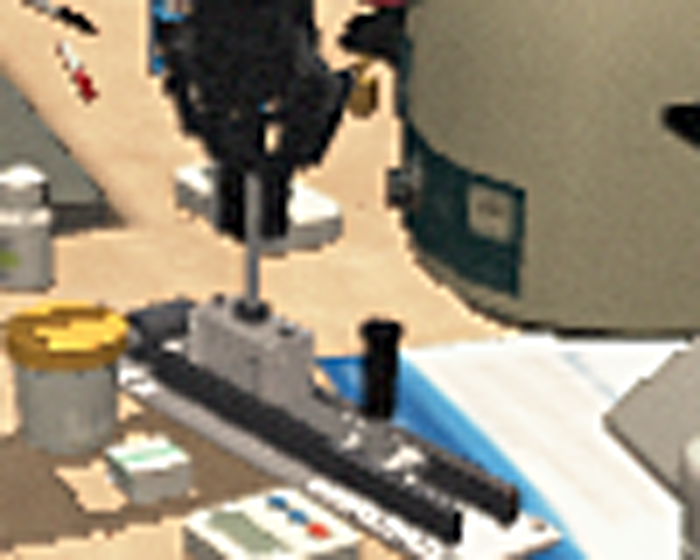

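The slide has run home (grip at crop (380,370)) and the pin stands about +9 mm. It needs about 5 mm more lift.

Call:
{"name": "move_arm", "arguments": {
  "plan": [
    [[0,0,-0.02,0,0,0,1],[0,0,-0.02,0,0,0,1],[0,0,-0.01,0,0,0,1],[0,0,0,0,0,0,1],[0,0,0,0,0,0,1],[0,0,0,0,0,0,1],[0,0,0,0,0,0,1],[0,0,0,0,0,0,1],[0,0,0,0,0,0,1],[0,0,0,0,0,0,1]]
  ]
}}

```text
time: 13.25
tool_pos: [0.5385, 0.1233, 0.1056]
tool_rot: [0.0, -0.164, 0.986, -0.001]
contact_force: [5.8, -4.9, -9.4]
gripper_width: 0.232
grasp_force: 58.9
```

```bash
python3 - <<'E'
from h import *
s=manip.state(); print(s['time'],s['tool_pos'],s['contact_force'],s['grasp_force'],s['gripper_width'])
g=grab('side'); f=grab('top')
for n,X,im in(('t',cloud(f),f),('s',cloud(g),g)):
  m=(np.linalg.norm(X[...,:2]-[.5705,.03],axis=-1)<.035)&(X[...,2]>.045)&(X[...,2]<.089)&(im['pixels'].max(-1)<70); v,u=np.nonzero(m); print(n,m.sum(),X[m].mean(0) if m.any() else 0,u.mean(),v.mean())
cv2.imwrite('pics/s7.png',cv2.resize(g['pixels'][130:210,205:305],None,fx=7,fy=7,interpolation=cv2.INTER_CUBIC))
E
```

```text
13.25 [0.53846154 0.12330918 0.10562014] [ 5.7645258  -4.92155057 -9.4476079 ] 58.937490039970726 0.23152426308717783
t 28 [0.56928602 0.03034686 0.08214374] 243.0 171.53571428571428
s 63 [0.57002754 0.02516632 0.06944266] 258.7936507936508 182.15873015873015
```

View pics/s7.png

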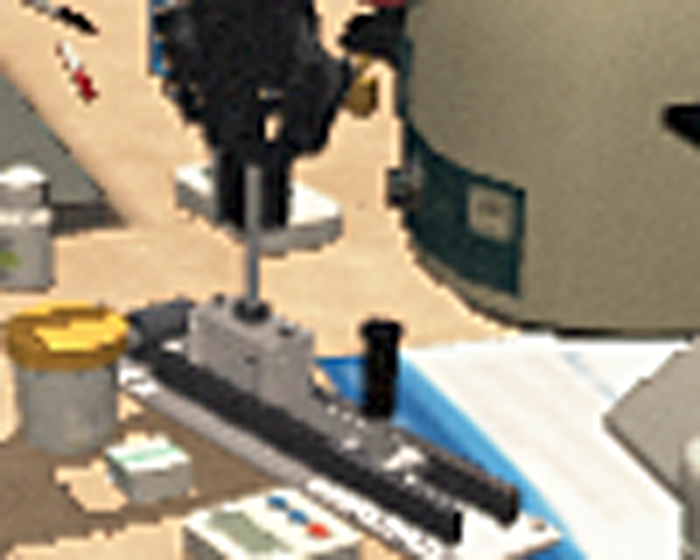

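```bash
python3 -c "
from plant import manip
print(manip.job_done())"
```

```text
the job is handed in; nothing more can be done
None
```

The pin caught and held the slide on its own; the slide has since run back home, and the gripper is holding the pin up by its knob, about 15 of 16 mm by the arm's travel (I left the last millimetre so as not to strain the stop). Nothing is touching the slide in the last picture, and the job is handed in, but it returned no verdict.

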